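# Turn and stack the brass-fittings crate under the drying shelf

### The job

The blue crate of brass fittings has to go on top of the grey one, under the wire drying shelf. Turn it end for end, so that its yellow end lies over the grey crate's plain end and the crates lock as a stack instead of nesting, and lower it gently until it sits level, fully down on the grey crate's rim lugs. Leave the grey crate where it stands, keep all fittings in their crates, do not bang the shelf, leave the other things on the bench alone, and let go.

Things in the scene. Friction and masses are not known exactly. Their poses are not given: they have to be found in the camera images.
- blue_mid (a point): Blue stack-nest crate, 188 long (own x) x 124 wide (own y) x 90 mm high, 190 to 310 g empty, base 160 x 96 mm. The end at own +x has a yellow rim and yellow corner lugs; it starts roughly away from the robot (+x). It stands in the open with two small brass fittings on its floor near the middle (tops 34 mm above its underside). Point: the crate's centre, 45 mm above its underside.
- blue_rim (a point): Top edge of the blue crate's rim, middle of the long side at own +y (58 mm from the crate's centre, 45 mm above it; the other long side is the same at -y). The rim is an upright band all round, 8 mm thick, reaching 32 mm down, flat on both faces, good to pinch from above 12 mm below the edge, within 35 mm of mid-length (lugs inside towards the ends); the walls below taper in. Own axes as the crate's.
- blue_yellow (a point): Middle of the yellow rim's top edge on the blue crate: 90 mm from its centre along own +x, 45 mm above it.
- grey_mid (a point): Grey crate, same size and shape as the blue one, standing on the bench under the shelf, lengthwise to the rack, yellow end (own +x) roughly away from the robot. Three brass knobs 46 mm high stand in it. Set on it the same way round, a crate sinks in and nests (only 53 mm higher than this one). Point: its centre, 45 mm above its underside.
- grey_lug (a point): Inside the grey crate's plain end (own -x): middle of the lug's top face, 79 mm from the centre, 78 mm above the underside, 12 mm below the rim. It is 48 mm wide; two more lugs at the same height fill the yellow end's corners. A crate turned end for end rests its base on the three, 78 mm higher than the grey one, with 3 mm of play each way; off-centre it stands on the rim, 90 mm higher.
- grey_yellow (a point): Middle of the yellow rim's top edge on the grey crate: 90 mm from its centre along own +x, 45 mm above it.
- rack: Fixed grey steel bench rack with one wire shelf. Origin on the bench below the shelf, at the crate's nominal place; own +x points to its back. Two uprights 20 mm square at own x = 193, y = +-170 mm, with flat feet 6 mm high and 30 mm wide running forward to own x = 35, carry the shelf at its back; below it the front and sides are open. Fixed stock stands at the shelf's back, up to 460 mm above the bench.
- shelf_edge (a point): Middle of the shelf's front edge (nearest the robot), underside, 345 mm above the bench, 70 mm in front of the rack's origin. The shelf is 12 mm thick, 275 mm deep, 360 mm wide and covers most of the grey crate: no room for a hand straight down. One slanted 35 to 45 degrees, fingers forward, clears the edge if it holds a long side's rim some 30 mm nearer the robot than the crate's centre.
- fitting0: Turned brass foot, 32 mm diameter x 30 mm high, 110 g, standing loose in the blue crate; origin at the centre of its underside.
- fitting1: As fitting0, the second one in the blue crate.
- knob0: Turned brass knob, 34 mm diameter x 46 mm high, 170 g, standing loose in the grey crate; origin at the centre of its underside.
- knob1: As knob0, the second one.
- knob2: As knob0, the third one.
- jar: Amber jar with a yellow cap, 54 mm diameter x 72 mm high, standing on the bench between the two crates; origin at the centre of its underside. Bystander.
- tin: Blue tin, 52 mm diameter x 68 mm high, standing on the bench beside the grey crate under the shelf; origin at the centre of its underside. Bystander.
- scraper: Putty knife about 200 mm long, under 30 mm high, lying on the bench near the robot; origin under its middle. Bystander.

How it is judged (in metres and radians):
At the end, for the whole second after the job is handed in: Blue crate level (2 deg) on the grey crate's lugs, 78 mm (+-4) higher, yellow end over the plain end; middles within 8 mm lengthwise, 9 mm sideways; yellow end within 9 and 16 mm. Grey crate upright, within 20 mm of its start; fittings and knobs still in their crates; all let go (z of blue_mid in the frame of grey_mid between 0.074 and 0.082 m and x of blue_mid in the frame of grey_mid between -0.008 and 0.008 m and y of blue_mid in the frame of grey_mid between -0.009 and 0.009 m and x of blue_yellow in the frame of grey_mid between -0.099 and -0.081 m and y of blue_yellow in the frame of grey_mid between -0.016 and 0.016 m and angle between each of blue_mid, grey_mid's own z axis and vertical below 0.04 rad and distance of grey_mid from where it was at the start of the episode below 0.02 m and distance between each of fitting0, fitting1 and blue_mid below 0.1 m and distance between each of knob0, knob1, knob2 and grey_mid below 0.1 m); the robot touches nothing.
It fails at once if the blue crate is dropped or rammed on the grey one (falling on it at over 0.6 m/s, or more than 100 N) (contact force between blue_crate and grey_crate above 100 N or (z of blue_mid in the frame of grey_mid below 0.1 m and horizontal distance between blue_mid and grey_mid below 0.05 m and linear speed of blue_crate above 0.6 m/s)).
It fails at once if the grey crate is pushed more than 30 mm from its place (distance of grey_mid from where it was at the start of the episode above 0.03 m).
It fails at once if the rack is banged (more than 40 N by the robot) (contact force between any of the arm, the fingers and rack above 40 N).
It fails at once if the jar, the tin or the scraper is moved more than 30 mm (distance of any of jar, tin, scraper from where it was at the start of the episode above 0.03 m).
It also fails if it takes over 72 s, if anything falls off the work surface, if the arm or the gripper's body presses on something with over 40 N, if the wrist force passes 120 N, or if a joint passes its speed limit or range.

### The arm

A 6-joint arm with a two-finger parallel gripper is mounted at the origin on the work surface. World frame = base frame: x ahead of the robot, y to its left, z up, the work surface at z = 0. Lengths are in mm, angles in rad, forces in N, time in s.
With the tool pointing down it reaches from about 275 to 850 mm from the base axis. Payload 19 kg.
Tool frame: the origin (TCP) lies midway between the tips of the shut fingers; the grasp point (between the pads) lies manip.hold_point_z behind it (manip.hold_point_z is the distance from the TCP to the grasp point, in mm); z points along the fingers, y is the line along which they close (so a half turn about z gives the same grasp; the last joint's range is limited). The gripper opens to 85 mm and grips with 20 to 120 N. Pads are 22 mm wide; open, the fingers measure 114 mm over their backs; the gripper's body (76 mm by 85 mm) begins 54 mm behind the grasp point. The pads swing forward as they close: fully open they stand 13 mm farther back than shut.
Start: joints at [-1.471, 0.15, 1.437, -0, 1.554, -0.134], TCP at [133.189, -559.331, 231.267] pointing down, gripper open.
Joint ranges: [-2.8, 2.8], [-0.68, 2.1], [0.12, 2.68], [-1.39, 4.53], [0.16, 2.79], [-2.81, 2.81]. Speed limits (rad/s): [1.89, 1.89, 2.22, 3.01, 3.01, 3.01].

### API

Orientations are given as a 3x3 rotation matrix whose columns are the frame's x, y, z axes.
In Python, from station import sensors, viewer, sign_off, manip gives the robot as it stands. The module is installed in compiled form; this text tells all that it offers.
- The arm moves only by the tool servo_tool, never from a script. Its argument "plan" is a list of rows, each a list of 3 entries, a list of its own where there are three numbers: the turn, a rotation vector about the world's x, y, z in degrees, then the shift along the world's x, y, z in cm, then the finger opening in cm, from 0 to 8.54. In form: [[[rx, ry, rz], [dx, dy, dz], gripper], ...]. A call has 1 to 20 rows; each row is the pose to reach, as a shift and turn from the pose commanded when the call began; what a row does not reach only later rows make up. A row lasts 1/10 s, in which the tool goes at most 50 mm and 8.59 degrees, less where a joint would pass 70% of its speed; a pose out of reach is approached as far as the arm can. A call with a gripper value outside its range is refused whole. The fingers move at their own pace and stop on an object; "newtons" is the grip in N (left out, the last holds). Time passes only in rows, so rows that repeat a pose let the fingers close. It gives the time, the measured TCP pose, the force, the opening and the grip force at its end, in the units of the state.
- sensors.state(): the state, without advancing time (a new reading comes with each control period).
- viewer.read_camera(name): name is "scene" or "top" or "wrist"; returns a dict with "color" (480x640x3 uint8, red, green, blue), "z_map" (480x640 float32, mm along the optical axis (not along the pixel's ray), 0 where there is no reading), "fx", "fy", "cx", "cy" (pixels), "k1" (the pictures are not rectified: a ray, as slopes to the right and down, at radius r is drawn at 1 + k1 r^2 times it, then the intrinsics apply), "xyz" and "attitude" of the camera in the world; the wrist camera has in their place "mount" (4x4, takes a point from camera to tool coordinates, whose origin is the TCP and whose axes are the flange's). Camera axes: x right, y up, looking along -z (the intrinsics and any distortion apply to the point x, -y, -z); pixel columns grow to the right and rows downward; lengths in mm; the calibration is good to about 2 mm. A picture is of the moment at which its call begins: read the wrist's pose just before it.
- sign_off(): hands the job in; it is judged then, once.
The state is a dict: "time_s": time; "q": joint angles; "qd": joint speeds; "tau": joint torques, N m; "eef_pos": TCP position; "ee_rot": TCP orientation; "wrist_force": force on the tool from outside, world axes, zero at the start; "moment": the same for the moment, N m; "gripper_width": opening from 0.0 (shut) to 1.0 (fully open); "grasp_force": force on a finger pad.
Only numpy, scipy, OpenCV 4.12 (cv2) and the standard library are available. Lean on these libraries where they do the work, as an engineer would, in place of code of your own. Each camera call takes 0.05 s, during which the arm holds its last target. There are 200 camera calls.

## Working session

There is one attempt and no reset: what is moved stays moved. The work goes in short steps, Python scripts to look and compute and a tool call to move; the robot and the scene stay as the last step left them, time stands still between calls to the robot, and variables do not carry over. Pictures are saved under pics/ and viewed, at most 10 in all, crops included, and the job is handed in when it is done.

Besides the shell and the picture viewer there is one more tool, called after "Call:" by a JSON object that holds its "op" and its "data". servo_tool: Moves the arm, as the interface text tells. Its arguments: {"type":"object","properties":{"plan":{"type":"array"},"newtons":{"type":"number"}},"required":["plan"]}

```bash
mkdir -p pics
cat > h.py <<'E'
import numpy as np, cv2
from station import sensors, viewer, sign_off, manip
def cam(n):
    s=sensors.state(); c=viewer.read_camera(n)
    if n=="wrist":
        T=np.eye(4);T[:3,:3]=s["ee_rot"];T[:3,3]=s["eef_pos"];c["T"]=T@np.array(c["mount"])
    else:
        T=np.eye(4);T[:3,:3]=c["attitude"];T[:3,3]=c["xyz"];c["T"]=T
    return c
def cloud(c,uv=None):
    if uv is None:
        v,u=np.mgrid[:480,:640]; uv=np.stack([u.ravel(),v.ravel()],1)
    uv=np.array(uv,float)
    K=np.array([[c["fx"],0,c["cx"]],[0,c["fy"],c["cy"]],[0,0,1]])
    p=cv2.undistortPoints(uv.reshape(-1,1,2),K,np.array([c["k1"],0,0,0,0.]))[:,0]
    return p
def world(c,uv,d=None,z=None):
    p=cloud(c,uv); r=np.stack([p[:,0],-p[:,1],-np.ones(len(p))],1)
    R=c["T"][:3,:3];o=c["T"][:3,3]; w=r@R.T
    if z is not None: d=(z-o[2])/w[:,2]
    elif d is None:
        uv=np.array(uv).astype(int); d=c["z_map"][uv[:,1],uv[:,0]]
    return o+w*np.asarray(d)[:,None]
E
python3 - <<'E'
from h import *
import pickle
print(sensors.state(), manip.hold_point_z)
for n in ["scene","top","wrist"]:
    c=cam(n); pickle.dump(c,open(n+".pkl","wb"))
    cv2.imwrite(f"pics/{n}0.png",c["color"][:,:,::-1]); print(n,c["T"].round(2).tolist(),c["fx"],c["k1"])
E
```

```text
{'time_s': 0.0, 'q': array([-1.47098529e+00,  1.50958968e-01,  1.43803358e+00, -4.42875312e-05,
        1.55379699e+00, -1.33996937e-01]), 'qd': array([ 6.28054658e-04,  7.12023285e-04, -6.19925344e-05,  8.44680252e-04,
       -1.19264473e-03,  2.81559966e-03]), 'tau': array([-1.18272703e-03, -7.13045526e+01, -5.70870602e+01, -2.28087465e-04,
        8.91444302e-03,  2.82762221e-05]), 'eef_pos': array([ 133.16115753, -559.10961687,  230.68958928]), 'ee_rot': array([[ 9.72791035e-01,  2.31684215e-01, -1.63324319e-04],
       [ 2.31684243e-01, -9.72790318e-01,  1.18651070e-03],
       [ 1.16015483e-04, -1.19206664e-03, -9.99999283e-01]]), 'wrist_force': array([-0.14203128,  0.62916807, -0.94121131]), 'moment': array([ 0.02677522, -0.05514131, -0.0049254 ]), 'grasp_force': 0.0, 'gripper_width': 0.9986762514136417} 18.700000000000003
scene [[0.97, -0.21, 0.08, 639.71], [0.23, 0.92, -0.32, -290.71], [-0.01, 0.33, 0.94, 1224.7], [0.0, 0.0, 0.0, 1.0]] 593.1836533639711 -0.06220547768927913
top [[0.0, 0.98, -0.22, 338.3], [-1.0, 0.0, 0.0, 41.3], [0.0, 0.22, 0.98, 1243.69], [0.0, 0.0, 0.0, 1.0]] 513.9302869562263 -0.10365042889741712
wrist [[0.23, 0.94, 0.25, 196.29], [-0.97, 0.22, 0.06, -544.04], [-0.0, -0.26, 0.97, 373.16], [0.0, 0.0, 0.0, 1.0]] 358.8760082175665 0.021304949674765924
```

View pics/scene0.png

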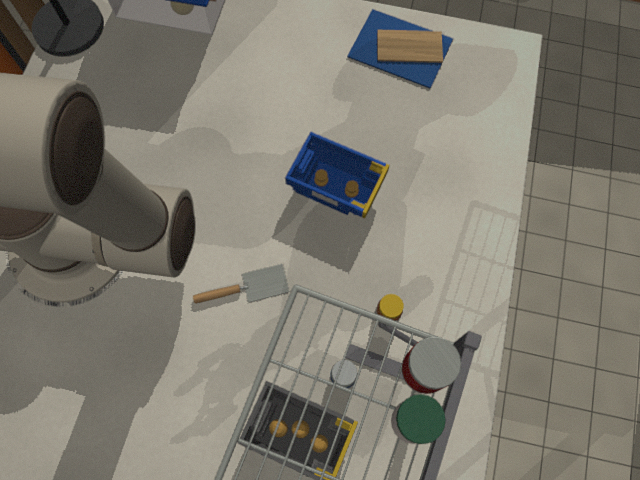

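View pics/top0.png

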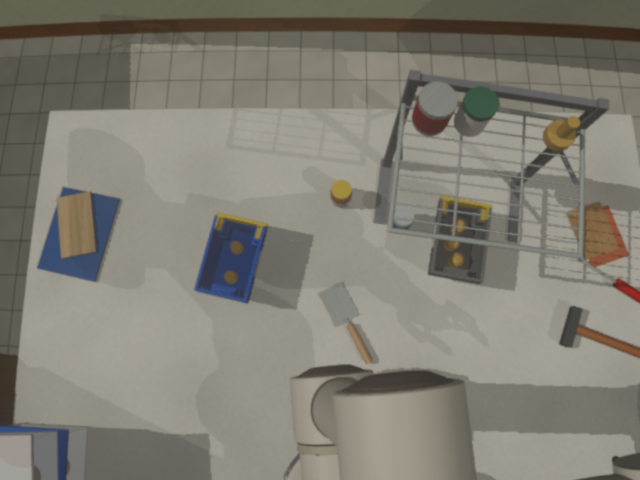

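Scene: the blue crate is at about (337,175) with its yellow end right, and the grey crate is at about (300,430) under the wire shelf. The jar is at (390,307), the tin at (345,373) and the scraper at (240,285). Top: blue is at (232,257), grey at (460,240), and the tin at (403,217) is left of the grey crate.

```bash
cat > m.py <<'E'
from h import *
import pickle
def rimfit(P,g):
    P=P[(P[:,2]>84)&(P[:,2]<96)&(np.abs(P[:,0]-g[0])<150)&(np.abs(P[:,1]-g[1])<130)]
    (c,s,a)=cv2.minAreaRect(P[:,:2].astype(np.float32)); return len(P),np.round(c,1),np.round(s,1),round(a,2),P[:,2].mean().round(1)
if __name__=="__main__":
  for n in ["scene","top"]:
    c=pickle.load(open(n+".pkl","rb")); v,u=np.mgrid[:480,:640]
    P=world(c,np.stack([u.ravel(),v.ravel()],1)); ok=c["z_map"].ravel()>0
    im=P.reshape(480,640,3)
    b={"scene":[(337,175),(412,330),(345,373),(300,430),(265,283)],"top":[(232,257),(341,190),(403,217),(460,240),(340,305)]}[n]
    print(n,[im[y,x].round(0).tolist() for x,y in b])
    print("blue",rimfit(P[ok],im[b[0][1],b[0][0]]))
    print("grey",rimfit(P[ok],im[b[3][1],b[3][0]]))
    # hand-read yellow rim ends
    hsv=cv2.cvtColor(c["color"],cv2.COLOR_RGB2HSV); Y=(hsv[...,0]>18)&(hsv[...,0]<32)&(hsv[...,1]>150)
    for k in (0,3):
      g=im[b[k][1],b[k][0]]; m=Y&(im[...,2]>80)&(im[...,2]<97)&(np.hypot(im[...,0]-g[0],im[...,1]-g[1])<160)
      print("yellow",m.sum(),im[m].mean(0).round(1) if m.any() else None)
    # shelf
    m=ok&(P[:,2]>335)&(P[:,2]<372)&(P[:,1]<100); Q=P[m]; print("shelf",len(Q),np.percentile(Q,[1,50,99],axis=0).round(0).tolist(), cv2.minAreaRect(Q[:,:2].astype(np.float32)))
E
python3 m.py
```

```text
scene [[543.0, 291.0, 0.0], [734.0, -99.0, 354.0], [655.0, -146.0, 66.0], [595.0, -269.0, 52.0], [449.0, 8.0, 3.0]]
blue (1208, array([547.8, 258.8]), array([128.9, 188.4]), 77.39, np.float64(89.3))
grey (1339, array([ 592.6, -274.2]), array([126.7, 188.2]), 79.61, np.float64(89.9))
yellow 268 [632.7 240.7  88.6]
yellow 327 [ 678.2 -282.    89.3]
shelf 6781 [[254.0, -354.0, 339.0], [598.0, -196.0, 354.0], [789.0, 16.0, 369.0]] ((501.2628173828125, -192.68646240234375), (329.26580810546875, 600.1895751953125), 74.74755859375)
top [[560.0, 271.0, 7.0], [711.0, 5.0, 74.0], [647.0, -142.0, 68.0], [529.0, -197.0, 357.0], [445.0, 6.0, 1.0]]
blue (1049, array([547. , 259.2]), array([126.7, 189.6]), 77.38, np.float64(89.8))
grey (670, array([ 591.2, -272.3]), array([126.2, 189.3]), 79.71, np.float64(90.0))
yellow 89 [631.9 236.3  89.9]
yellow 6 [ 675.2 -238.    88.8]
shelf 6428 [[239.0, -449.0, 341.0], [628.0, -266.0, 355.0], [795.0, 48.0, 370.0]] ((477.3135070800781, -213.39532470703125), (389.3660888671875, 681.17041015625), 74.64173889160156)
```

```bash
cat > t.py <<'E'
import sys,numpy as np
from scipy.spatial.transform import Rotation as Ro
from station import sensors, manip
BL=(547.3,259,-12.6); GR=(592,-273,-10.35)
def grip(cx,cy,yaw,sgn=1,tilt=38,lx=28,ly=-58):
    "crate frame -> tool R (tilt toward own -x), hold point offset"
    C=Ro.from_euler('z',yaw,degrees=True).as_matrix(); s,c=np.sin(np.radians(tilt)),np.cos(np.radians(tilt))
    z=np.array([-s,0,-c]);y=np.array([0,1,0.]);R=C@np.stack([np.cross(y,z),y,z],1)
    return R,C,np.array([cx,cy,0])+C@np.array([lx,ly,0])
def go(R,hold):
    s=sensors.state(); tcp=hold+R[:,2]*manip.hold_point_z
    R0=s["ee_rot"]; print("turn",Ro.from_matrix(R@R0.T).as_rotvec(degrees=True).round(2),"shift cm",((tcp-s["eef_pos"])/10).round(2),"| t",s["time_s"],"q",s["q"].round(2))
E
python3 - <<'E'
from t import *
R,C,h=grip(*BL,tilt=0); go(R,h+[0,0,300])
R,C,h=grip(*BL); print(h)
E
```

```text
turn [-1.0000e-02 -7.0000e-02  1.5401e+02] shift cm [42.88 75.55  5.04] | t 0.15 q [-1.47  0.15  1.44  0.    1.55 -0.13]
[561.97336133 196.28881705   0.        ]
```

Call:
{"op": "servo_tool", "data": {"plan": [[[0, 0, 77], [21, 38, 8], 8.5], [[0, 0, 77], [21, 38, 8], 8.5], [[0, 0, 77], [21, 38, 8], 8.5], [[0, 0, 77], [21, 38, 8], 8.5], [[0, 0, 77], [21, 38, 8], 8.5], [[0, 0, 77], [21, 38, 8], 8.5], [[0, 0, 77], [21, 38, 8], 8.5], [[0, 0, 77], [21, 38, 8], 8.5], [[0, 0, 77], [21, 38, 8], 8.5], [[0, 0, 154], [42.9, 75.5, 5], 8.5], [[0, 0, 154], [42.9, 75.5, 5], 8.5], [[0, 0, 154], [42.9, 75.5, 5], 8.5], [[0, 0, 154], [42.9, 75.5, 5], 8.5], [[0, 0, 154], [42.9, 75.5, 5], 8.5], [[0, 0, 154], [42.9, 75.5, 5], 8.5], [[0, 0, 154], [42.9, 75.5, 5], 8.5], [[0, 0, 154], [42.9, 75.5, 5], 8.5], [[0, 0, 154], [42.9, 75.5, 5], 8.5], [[0, 0, 154], [42.9, 75.5, 5], 8.5], [[0, 0, 154], [42.9, 75.5, 5], 8.5]]}}

```text
time_s: 2.15
eef_pos: [562.1, 196.1, 280.4]
ee_rot: [[-0.976, 0.218, -0.002], [0.218, 0.976, -0.001], [0.001, -0.001, -1.0]]
wrist_force: [-0.1, 0.0, 0.5]
gripper_width: 0.999
grasp_force: 0.0
```

Run:
```python
from t import *
R,C,h=grip(*BL); go(R,h+[0,0,250])
```

```text
turn [ 8.32e+00  3.70e+01 -2.00e-02] shift cm [-1.13  0.27 -4.52] | t 2.15 q [ 0.21  0.18  1.3  -0.    1.66 -1.14]
```

Now I'll tilt and check that it is reachable, then take images to re-measure both crates with the arm in a new place.

Call:
{"op": "servo_tool", "data": {"plan": [[[8.3, 37, 0], [-1.1, 0.3, -4.5], 8.5], [[8.3, 37, 0], [-1.1, 0.3, -4.5], 8.5], [[8.3, 37, 0], [-1.1, 0.3, -4.5], 8.5], [[8.3, 37, 0], [-1.1, 0.3, -4.5], 8.5], [[8.3, 37, 0], [-1.1, 0.3, -4.5], 8.5], [[8.3, 37, 0], [-1.1, 0.3, -4.5], 8.5], [[8.3, 37, 0], [-1.1, 0.3, -4.5], 8.5]]}}

```text
time_s: 2.85
eef_pos: [551.3, 198.0, 236.5]
ee_rot: [[-0.771, 0.22, -0.598], [0.174, 0.976, 0.135], [0.613, 0.0, -0.79]]
wrist_force: [0.1, -0.4, 0.3]
gripper_width: 0.995
grasp_force: 0.0
```

Run:
```python
from m import *
from t import *
c=cam("wrist"); cv2.imwrite("pics/w1.png",c["color"][:,:,::-1])
v,u=np.mgrid[:480,:640]; uv=np.stack([u.ravel(),v.ravel()],1)
P=world(c,uv)[c["z_map"].ravel()>0]; print("wrist blue",rimfit(P,BL))
for n in ("scene","top"):
    c=cam(n); P=world(c,uv)[c["z_map"].ravel()>0]
    print(n,rimfit(P,GR))
    Q=P[(P[:,2]>335)&(P[:,2]<365)&(P[:,0]>450)&(P[:,1]<-60)]; r=cv2.minAreaRect(Q[:,:2].astype(np.float32)); print(r, cv2.boxPoints(r).round(0).tolist())
R,C,h=grip(*BL); go(R,h+[0,0,78])
```

```text
wrist blue (3968, array([530.6, 263. ]), array([124.8, 153.2]), 77.33, np.float64(89.2))
scene (1333, array([ 592.6, -274.6]), array([126.3, 188.5]), 79.89, np.float64(90.0))
((657.378173828125, -233.56898498535156), (299.7928466796875, 268.25567626953125), 82.56864929199219) [[505.0, -365.0], [771.0, -400.0], [810.0, -102.0], [544.0, -68.0]]
top (958, array([ 591.4, -273.5]), array([126.1, 191.5]), 79.68, np.float64(90.1))
((656.8824462890625, -263.58489990234375), (360.5979309082031, 276.07183837890625), 82.20293426513672) [[496.0, -423.0], [769.0, -461.0], [818.0, -104.0], [545.0, -66.0]]
turn [0.01 0.28 0.01] shift cm [-1.000e-02  1.000e-02 -1.744e+01] | t 3.0 q [ 0.1   0.57  1.01  0.24  2.19 -1.17]
```

View pics/w1.png

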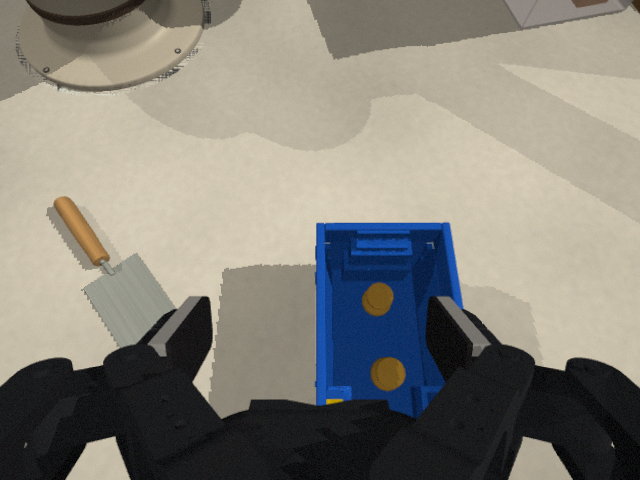

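Wrist view: the blue crate lies square to the gripper. The near (own −y) wall is at column ~322 between the open fingers (185 and 455), and the fittings are at (378,298) and (388,373). The crate's sideways position agrees with my fit to within 1 mm, so I'll descend.

Call:
{"op": "servo_tool", "data": {"plan": [[[0, 0.3, 0], [0, 0, -4], 8.5], [[0, 0.3, 0], [0, 0, -8], 8.5], [[0, 0.3, 0], [0, 0, -11], 8.5], [[0, 0.3, 0], [0, 0, -13], 8.5], [[0, 0.3, 0], [0, 0, -15], 8.5], [[0, 0.3, 0], [0, 0, -16.5], 8.5], [[0, 0.3, 0], [0, 0, -17.4], 8.5], [[0, 0.3, 0], [0, 0, -17.4], 8.5]]}}

```text
time_s: 3.8
eef_pos: [550.9, 198.7, 61.9]
ee_rot: [[-0.766, 0.218, -0.604], [0.172, 0.976, 0.134], [0.619, -0.001, -0.786]]
wrist_force: [1.1, -0.3, 0.3]
gripper_width: 0.998
grasp_force: 0.0
```

Run:
```python
from t import *
R,C,h=grip(*BL); go(R,h+[0,0,78])
```

```text
turn [ 0.01 -0.24 -0.  ] shift cm [-0.01  0.01  0.14] | t 3.8 q [ 0.1   0.68  1.19  0.21  1.9  -1.24]
```

Call:
{"op": "servo_tool", "data": {"newtons": 100, "plan": [[[0, -0.2, 0], [0, 0, 0.1], 0], [[0, -0.2, 0], [0, 0, 0.1], 0], [[0, -0.2, 0], [0, 0, 0.1], 0], [[0, -0.2, 0], [0, 0, 0.1], 0], [[0, -0.2, 0], [0, 0, 0.1], 0], [[0, -0.2, 0], [0, 0, 0.1], 0], [[0, -0.2, 0], [0, 0, 0.1], 0], [[0, -0.2, 0], [0, 0, 0.1], 0], [[0, -0.2, 0], [0, 0, 0.1], 0], [[0, -0.2, 0], [0, 0, 0.1], 0]]}}

```text
time_s: 4.8
eef_pos: [551.4, 198.7, 63.6]
ee_rot: [[-0.769, 0.218, -0.601], [0.172, 0.976, 0.135], [0.615, 0.0, -0.788]]
wrist_force: [3.1, 0.7, 5.8]
gripper_width: 0.079
grasp_force: 98.7
```

Call:
{"op": "servo_tool", "data": {"plan": [[[0, 0, 0], [0, 0, 0.5], 0], [[0, 0, 0], [0, 0, 1], 0], [[0, 0, 0], [0, 0, 2], 0], [[0, 0, 0], [0, 0, 4], 0], [[0, 0, 0], [0, 0, 6.5], 0], [[0, 0, 0], [0, 0, 9], 0], [[0, 0, 0], [0, 0, 11.5], 0], [[0, 0, 0], [0, 0, 14], 0], [[0, 0, 0], [0, 0, 16], 0], [[0, 0, 0], [0, 0, 17], 0], [[0, 0, 0], [0, 0, 17], 0], [[0, 0, 0], [0, 0, 17], 0]]}}

```text
time_s: 6.0
eef_pos: [551.1, 198.6, 232.4]
ee_rot: [[-0.768, 0.218, -0.602], [0.172, 0.976, 0.134], [0.616, -0.0, -0.787]]
wrist_force: [-0.4, -0.2, -5.9]
gripper_width: 0.077
grasp_force: 97.8
```

```bash
cat > held.py <<'E'
from m import *
from t import *
import pickle
v,u=np.mgrid[:480,:640]; uv=np.stack([u.ravel(),v.ravel()],1)
def held(cams=("scene","top"),g=(547,259),zr=250,save=None):
    "fit plane + rect to the blue/yellow rim top of the held crate"
    for n in cams:
        c=cam(n); P=world(c,uv).reshape(480,640,3)
        if save: cv2.imwrite(f"pics/{save}_{n}.png",c["color"][:,:,::-1])
        hsv=cv2.cvtColor(c["color"],cv2.COLOR_RGB2HSV)
        B=((hsv[...,0]>100)&(hsv[...,0]<125)&(hsv[...,1]>130)); Y=(hsv[...,0]>18)&(hsv[...,0]<32)&(hsv[...,1]>150)
        base=(c["z_map"]>0)&(np.hypot(P[...,0]-g[0],P[...,1]-g[1])<150)
        m=(B|Y)&base&(np.abs(P[...,2]-zr)<14); Q=P[m]
        A=np.c_[Q[:,:2]-g,np.ones(len(Q))]; w=np.ones(len(Q),bool)
        for i in range(6):
            k=np.linalg.lstsq(A[w],Q[w,2],rcond=None)[0]; r=Q[:,2]-A@k; w=(r>-3-8*(i<2))&(r<6)
        (cc,s,a)=cv2.minAreaRect(Q[w][:,:2].astype(np.float32))
        y=Y&m; print(n,w.sum(),"c",np.round(cc,1),np.round(s,1),round(a,2),"slope deg",np.degrees(k[:2]).round(2),"z",k[2].round(1),"yellow",P[y].mean(0).round(1) if y.any() else None)
E
python3 - <<'E'
from held import *
s=sensors.state(); print(s["eef_pos"],s["wrist_force"],s["gripper_width"],s["grasp_force"],s["time_s"])
held(zr=260,save="l")
E
```

```text
[551.06873886 198.62606878 232.4399646 ] [-0.43456341 -0.18679013 -5.94239512] 0.07738779211496227 97.7765679359436 6.0
scene 156 c [608.7 295.1] [21.3 67.3] 76.34 slope deg [ 9.01 32.48] z 223.3 yellow [623.8 290.5 251.6]
top 113 c [546.1 297. ] [197.2  73.2] 5.76 slope deg [0.07 2.86] z 255.9 yellow [642.1 280.5 257.6]
```

Run:
```python
import cv2,numpy as np
a=cv2.imread("pics/l_scene.png")[60:260,220:480];b=cv2.imread("pics/l_top.png")[150:350,130:390]
cv2.imwrite("pics/l.png",np.hstack([cv2.resize(x,None,fx=1.5,fy=1.5) for x in (a,b)]))
```

```text
(no output)
```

View pics/l.png

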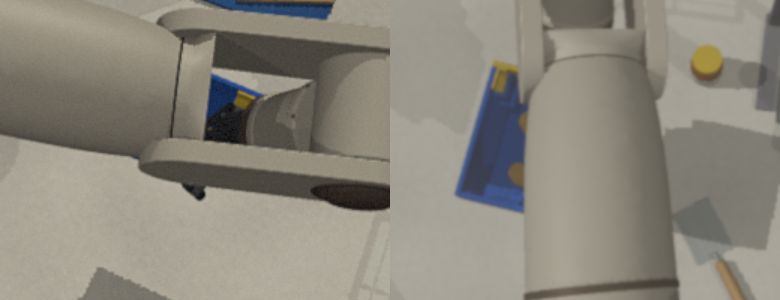

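The crate is lifted with both fittings still in it (at (522,120) and (515,175) in the top crop), but the arm hides most of it. I'll use the wrist camera to measure level and grasp offset.

Run:
```python
from held import *
held(cams=("wrist",),g=(547,259),zr=260,save="lw")
c=cam("wrist")
P=world(c,uv).reshape(480,640,3)
R,C,h=grip(*BL)
Q=(P-np.array([547.3,259,0]))@C   # crate axes at pick
hsv=cv2.cvtColor(c["color"],cv2.COLOR_RGB2HSV)
B=((hsv[...,0]>100)&(hsv[...,0]<125)&(hsv[...,1]>130))&(c["z_map"]>0)
q=Q[B]; q=q[(q[:,2]>235)&(q[:,2]<275)]
def top(sel,ax):
    s=q[sel]
    for lo in range(-100,100,20):
        t=s[(s[:,ax]>=lo)&(s[:,ax]<lo+20)]
        if len(t)>20: print(lo,len(t),np.percentile(t[:,2],[50,90,97]).round(1),np.percentile(t[:,1-ax],[2,98]).round(1))
print("far wall +y");top((q[:,1]>45)&(q[:,1]<75),0)
print("plain end");top((q[:,0]<-80),1)
```

```text
wrist 16804 c [527.6 262.2] [126.2 149.8] 77.0 slope deg [-0.08 -0.63] z 257.4 yellow [614.9 291.2 246.5]
far wall +y
-100 1507 [252.9 257.9 258.3] [45.4 60.3]
-80 1846 [251.8 257.8 258.2] [53.  60.7]
-60 2089 [252.2 257.9 258.3] [53.  60.7]
-40 2449 [252.2 257.8 258.3] [52.9 60.5]
-20 2845 [252.  257.9 258.4] [52.8 60.5]
0 3073 [251.  257.8 258.3] [52.7 59.5]
20 2466 [246.4 254.4 256.7] [52.5 54.7]
40 1509 [240.9 246.9 248.9] [45.7 54.6]
plain end
-80 82 [258.2 258.8 259. ] [-93.5 -80.6]
-60 1548 [254.1 258.5 258.9] [-93.  -81.6]
-40 1929 [251.6 258.2 258.6] [-93.2 -81.2]
-20 1639 [255.6 258.2 258.6] [-92.6 -80.5]
0 1659 [255.5 258.1 258.6] [-92.6 -80.5]
20 1685 [252.7 258.  258.4] [-92.9 -82.3]
40 1949 [252.1 257.9 258.3] [-92.4 -80.4]
60 40 [257.3 257.8 258. ] [-93.2 -80.8]
```

View pics/lw_wrist.png

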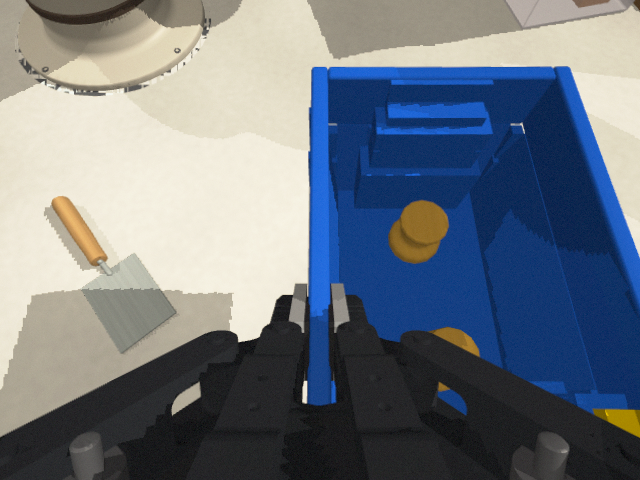

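Wrist view: the rim is pinched at column 320. The rim top is level to about 0.5° (z 258, so the underside is at 168), and the fittings are at (420,225) and (460,350). Next I'll plan the turn, clockwise, in two halves.

```bash
cat >> t.py <<'E'
GR=(592,-273.6,-10.3)
GX=np.array([np.cos(np.radians(GR[2])),np.sin(np.radians(GR[2])),0]); LY=-57
def crate_to(cx,cy,yaw,bottom):
    R,C,h=grip(cx,cy,yaw,ly=LY); h=h+[0,0,bottom+64.2]-R[:,2]*0
    s=sensors.state(); tcp=h+R[:,2]*manip.hold_point_z; tcp[2]=bottom+64.2
    R0=s["ee_rot"]; print("turn",Ro.from_matrix(R@R0.T).as_rotvec(degrees=True).round(2),"shift cm",((tcp-s["eef_pos"])/10).round(2),"| t",s["time_s"],"q",s["q"].round(2),"F",s["wrist_force"].round(1),s["gripper_width"].round(3))
def place(back,bottom,dx=0,dy=0): p=np.array([*GR[:2],0])-GX*back; crate_to(p[0]+dx,p[1]+dy,GR[2]+180,bottom)
E
python3 - <<'E'
from t import *
crate_to(450,30,-101.6,150)
E
```

```text
Traceback (most recent call last):
  File "t.py", line 18, in crate_to
    R0=s["ee_rot"]; print("turn",Ro.from_matrix(R@R0.T).as_rotvec(degrees=True).round(2),"shift cm",((tcp-s["eef_pos"])/10).round(2),"| t",s["time_s"],"q",s["q"].round(2),"F",s["wrist_force"].round(1),s["gripper_width"].round(3))
                                                                                                                                                                                                         ^^^^^^^^^^^^^^^^^^^^^^^^
AttributeError: 'float' object has no attribute 'round'
```

```bash
sed -i 's/s\["gripper_width"\].round(3)/round(s["gripper_width"],3)/' t.py
python3 - <<'E'
from t import *
crate_to(450,30,-101.6,150)
E
```

```text
turn [-7.000e-02 -9.000e-02 -8.899e+01] shift cm [-16.02 -17.33  -1.82] | t 6.2 q [ 0.1   0.57  1.01  0.24  2.18 -1.17] F [-0.1 -0.4 -5.4] 0.079
```

Call:
{"op": "servo_tool", "data": {"plan": [[[0, 0, -2], [-0.4, -0.4, 0], 0], [[0, 0, -6], [-1.2, -1.2, 0], 0], [[0, 0, -11], [-2.2, -2.2, 0], 0], [[0, 0, -16], [-3.2, -3.2, 0], 0], [[0, 0, -21], [-4.2, -4.2, 0], 0], [[0, 0, -26], [-5, -5.2, 0], 0], [[0, 0, -31], [-6, -6.2, 0], 0], [[0, 0, -36], [-7, -7.2, 0], 0], [[0, 0, -41], [-8, -8.2, -0.5], 0], [[0, 0, -46], [-9, -9.2, -0.5], 0], [[0, 0, -51], [-10, -10.2, -0.5], 0], [[0, 0, -56], [-11, -11.2, -1], 0], [[0, 0, -61], [-12, -12.2, -1], 0], [[0, 0, -66], [-13, -13.2, -1], 0], [[0, 0, -71], [-14, -14.2, -1], 0], [[0, 0, -76], [-14.6, -15.2, -1], 0], [[0, 0, -81], [-15.2, -16, -1.5], 0], [[0, 0, -85], [-15.6, -16.6, -1.8], 0], [[0, 0, -88], [-16, -17.3, -1.8], 0], [[0, 0, -89], [-16, -17.3, -1.8], 0]]}}

```text
time_s: 8.2
eef_pos: [390.4, 25.3, 215.0]
ee_rot: [[0.162, 0.979, 0.126], [0.771, -0.206, 0.603], [0.616, -0.0, -0.788]]
wrist_force: [0.5, 0.2, -3.5]
gripper_width: 0.078
grasp_force: 97.8
```

Run:
```python
from t import *
place(150,135)
```

```text
turn [-3.000e-02 -1.000e-02 -8.843e+01] shift cm [  4.8  -21.3   -1.58] | t 8.2 q [-0.65 -0.21  1.96  0.59  1.69 -0.46] F [ 0.5  0.2 -3.5] 0.078
```

Call:
{"op": "servo_tool", "data": {"plan": [[[0, 0, -2], [0.1, -0.4, 0], 0], [[0, 0, -6], [0.3, -1.4, 0], 0], [[0, 0, -11], [0.5, -2.6, 0], 0], [[0, 0, -16], [0.8, -3.8, 0], 0], [[0, 0, -21], [1, -5, 0], 0], [[0, 0, -26], [1.3, -6.2, 0], 0], [[0, 0, -31], [1.6, -7.4, 0], 0], [[0, 0, -36], [1.9, -8.6, 0], 0], [[0, 0, -41], [2.2, -9.8, -0.5], 0], [[0, 0, -46], [2.4, -11, -0.5], 0], [[0, 0, -51], [2.7, -12.2, -0.5], 0], [[0, 0, -56], [3, -13.4, -1], 0], [[0, 0, -61], [3.3, -14.6, -1], 0], [[0, 0, -66], [3.5, -15.8, -1], 0], [[0, 0, -71], [3.8, -17, -1], 0], [[0, 0, -76], [4.1, -18.2, -1], 0], [[0, 0, -81], [4.4, -19.4, -1.5], 0], [[0, 0, -85], [4.6, -20.5, -1.6], 0], [[0, 0, -88.4], [4.8, -21.3, -1.6], 0], [[0, 0, -88.4], [4.8, -21.3, -1.6], 0]]}}

```text
time_s: 10.2
eef_pos: [439.5, -186.8, 199.0]
ee_rot: [[0.776, -0.174, 0.606], [-0.138, -0.985, -0.106], [0.616, -0.001, -0.788]]
wrist_force: [0.2, -0.0, -4.1]
gripper_width: 0.08
grasp_force: 98.0
```

Run:
```python
from held import *
held(cams=("scene","top"),g=(444,-247),zr=225,save="p")
place(0,100)
a=cv2.imread("pics/p_scene.png")[180:480,100:480];b=cv2.imread("pics/p_top.png")[110:410,290:670]
cv2.imwrite("pics/p.png",np.hstack([a,b]))
```

```text
scene 1070 c [ 446.4 -242.5] [133.3 187.8] 79.92 slope deg [-0.2   0.43] z 225.1 yellow [ 357.9 -269.2  220.7]
top 724 c [ 444.3 -244.9] [123.2 185.2] 79.48 slope deg [-0.12  0.49] z 225.6 yellow [ 355.4 -269.8  221.5]
turn [-0.06  0.01 -0.43] shift cm [14.67 -2.8  -3.48] | t 10.3 q [-0.83 -0.45  2.16  0.49  0.94  0.72] F [-0.1 -0.5 -3.9] 0.073
```

View pics/p.png

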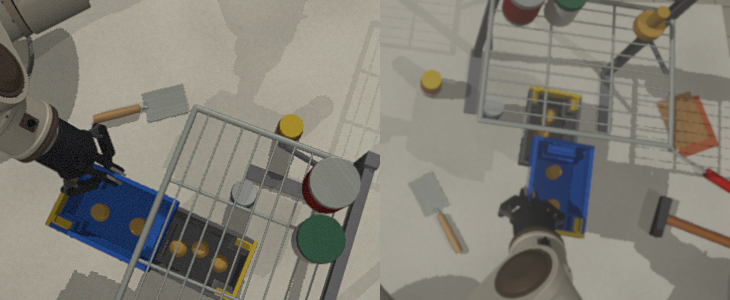

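Both views: the blue crate is turned with its yellow end toward the robot, level, and its fittings are inside. The grey crate with its knobs is ahead under the shelf. I'll compare the two rims' edges in the grey frame per camera.

```bash
cat > edge.py <<'E'
from held import *
G=Ro.from_euler('z',GR[2],degrees=True).as_matrix()
def edges(name,Q,x0,x1):
    # Q rim-top points in grey axes; right side (-y) edge over x, and both end edges over y
    f=lambda s,ax,pc:np.percentile(s[:,ax],pc).round(1) if len(s)>4 else None
    print(name,len(Q),"right",[f(Q[(Q[:,0]>a)&(Q[:,0]<a+40)&(Q[:,1]<-40)],1,2) for a in range(x0,x1,40)],
     "left",[f(Q[(Q[:,0]>a)&(Q[:,0]<a+40)&(Q[:,1]>40)],1,98) for a in range(x0,x1,40)],
     "near",[f(Q[(Q[:,1]>a)&(Q[:,1]<a+30)&(Q[:,0]<(x0+x1)/2-70)],0,2) for a in (-60,-30,0,30)],
     "far",[f(Q[(Q[:,1]>a)&(Q[:,1]<a+30)&(Q[:,0]>(x0+x1)/2+70)],0,98) for a in (-60,-30,0,30)])
def run(xc,zb,rb=4):
  for n in ("scene","top"):
    c=cam(n); P=world(c,uv).reshape(480,640,3); hsv=cv2.cvtColor(c["color"],cv2.COLOR_RGB2HSV)
    Q=(P-np.array([*GR[:2],0]))@G; ok=c["z_map"]>0
    col=((hsv[...,0]>95)&(hsv[...,0]<125)&(hsv[...,1]>130))|((hsv[...,0]>18)&(hsv[...,0]<32)&(hsv[...,1]>150))
    inb=(abs(Q[...,0]-xc)<110)&(abs(Q[...,1])<75)
    edges(n+" blue",Q[ok&col&inb&(abs(Q[...,2]-zb)<rb)],xc-100,xc+100)
    ing=(abs(Q[...,0])<110)&(abs(Q[...,1])<75)
    edges(n+" grey",Q[ok&ing&(abs(Q[...,2]-90)<4)],-100,100)
E
python3 -c "
from edge import *
run(-150,225)"
```

```text
scene blue 1095 right [np.float64(-60.9), np.float64(-61.3), np.float64(-60.8), np.float64(-60.9), np.float64(-60.7)] left [np.float64(59.0), np.float64(61.1), np.float64(60.6), np.float64(60.8), np.float64(61.1)] near [np.float64(-242.0), np.float64(-241.8), None, None] far [np.float64(-54.8), np.float64(-55.1), np.float64(-55.4), np.float64(-56.3)]
scene grey 896 right [None, np.float64(-61.8), np.float64(-62.1), np.float64(-62.5), np.float64(-61.9)] left [np.float64(59.8), np.float64(60.8), np.float64(60.8), np.float64(61.7), np.float64(61.4)] near [None, None, None, None] far [np.float64(94.2), np.float64(94.1), np.float64(94.6), np.float64(94.4)]
top blue 765 right [np.float64(-59.1), np.float64(-60.1), np.float64(-60.0), np.float64(-59.8), np.float64(-59.5)] left [None, np.float64(60.7), np.float64(60.9), np.float64(61.8), np.float64(62.2)] near [np.float64(-242.8), np.float64(-243.1), None, None] far [np.float64(-59.6), np.float64(-58.4), np.float64(-57.9), np.float64(-58.8)]
top grey 579 right [None, np.float64(-60.0), np.float64(-62.4), np.float64(-62.6), np.float64(-59.6)] left [np.float64(62.5), np.float64(62.5), np.float64(62.4), np.float64(62.1), np.float64(62.2)] near [None, None, None, np.float64(-94.3)] far [np.float64(94.2), np.float64(94.3), np.float64(93.5), np.float64(94.2)]
```

Call:
{"op": "servo_tool", "data": {"plan": [[[0, 0, 0], [0.5, -0.1, -0.3], 0], [[0, 0, -0.3], [1.5, -0.3, -1], 0], [[0, 0, -0.3], [3, -0.6, -1.5], 0], [[0, 0, -0.3], [4.5, -0.8, -2], 0], [[0, 0, -0.3], [6, -1.1, -2], 0], [[0, 0, -0.3], [7.5, -1.4, -2], 0], [[0, 0, -0.3], [9, -1.7, -2], 0], [[0, 0, -0.3], [10.5, -1.9, -2], 0], [[0, 0, -0.3], [12, -2.2, -2], 0], [[0, 0, -0.3], [13.3, -2.5, -2], 0], [[0, 0, -0.3], [14.2, -2.6, -2], 0], [[0, 0, -0.3], [14.7, -2.7, -2.5], 0], [[0, 0, -0.3], [14.7, -2.7, -3], 0], [[0, 0, -0.3], [14.7, -2.7, -3], 0], [[0, 0, -0.3], [14.7, -2.7, -3], 0]]}}

```text
time_s: 11.9
eef_pos: [585.8, -214.3, 169.0]
ee_rot: [[0.775, -0.179, 0.606], [-0.141, -0.984, -0.11], [0.616, -0.0, -0.788]]
wrist_force: [-0.1, -0.3, -4.4]
gripper_width: 0.078
grasp_force: 97.9
```

```bash
python3 -c "
from edge import *
run(0,194.5)
place(0,78)
c=cam('scene');cv2.imwrite('pics/o.png',cv2.resize(c['color'][240:480,150:470,::-1],None,fx=2.3,fy=2.3))"
```

```text
scene blue 962 right [np.float64(-62.5), np.float64(-62.8), np.float64(-62.7), np.float64(-63.0), None] left [None, np.float64(60.0), np.float64(59.3), np.float64(59.3), np.float64(58.8)] near [np.float64(-93.9), None, None, None] far [np.float64(91.8), np.float64(91.7), np.float64(91.8), np.float64(92.0)]
scene grey 1 right [None, None, None, None, None] left [None, None, None, None, None] near [None, None, None, None] far [None, None, None, None]
top blue 433 right [np.float64(-59.8), np.float64(-61.3), np.float64(-61.3), np.float64(-60.2), np.float64(-59.8)] left [None, np.float64(58.2), np.float64(59.8), np.float64(61.8), np.float64(61.7)] near [np.float64(-96.5), None, None, None] far [np.float64(88.8), np.float64(89.5), np.float64(87.7), np.float64(86.7)]
top grey 156 right [np.float64(-61.5), None, None, None, None] left [None, None, np.float64(62.6), np.float64(62.3), np.float64(62.3)] near [None, None, None, None] far [None, None, None, np.float64(92.9)]
turn [0.01 0.04 0.02] shift cm [-0.   -0.02 -2.74] | t 12.0 q [-0.61 -0.07  1.94  0.41  0.7   0.9 ] F [-0.1  0.5 -5. ] 0.08
```

View pics/o.png

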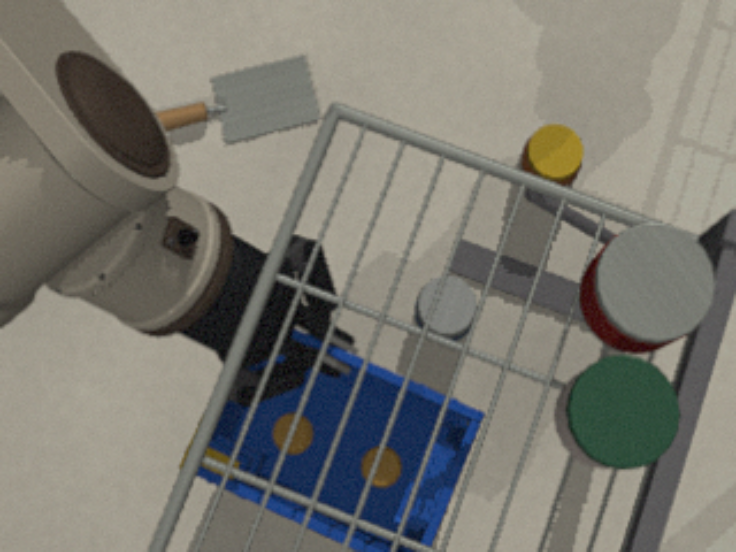

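Scene: the blue crate sits over the grey one, yellow end toward the robot at (205,460), fittings at (292,433) and (382,467). The hand clears the shelf edge. I'll nudge about 1 mm forward and lower slowly.

Call:
{"op": "servo_tool", "data": {"plan": [[[0, 0, 0], [0.1, 0, 0], 0], [[0, 0, 0], [0.1, 0, -0.2], 0], [[0, 0, 0], [0.1, 0, -0.5], 0], [[0, 0, 0], [0.1, 0, -0.8], 0], [[0, 0, 0], [0.1, 0, -1.1], 0], [[0, 0, 0], [0.1, 0, -1.3], 0], [[0, 0, 0], [0.1, 0, -1.4], 0], [[0, 0, 0], [0.1, 0, -1.5], 0], [[0, 0, 0], [0.1, 0, -1.6], 0], [[0, 0, 0], [0.1, 0, -1.7], 0], [[0, 0, 0], [0.1, 0, -1.8], 0], [[0, 0, 0], [0.1, 0, -1.8], 0]]}}

```text
time_s: 13.25
eef_pos: [587.1, -214.3, 151.1]
ee_rot: [[0.775, -0.179, 0.606], [-0.141, -0.984, -0.11], [0.616, -0.0, -0.788]]
wrist_force: [-1.2, -0.4, -3.6]
gripper_width: 0.076
grasp_force: 98.0
```

Call:
{"op": "servo_tool", "data": {"plan": [[[0, 0, 0], [0, 0, -0.1], 0], [[0, 0, 0], [0, 0, -0.2], 0], [[0, 0, 0], [0, 0, -0.3], 0], [[0, 0, 0], [0, 0, -0.4], 0], [[0, 0, 0], [0, 0, -0.5], 0], [[0, 0, 0], [0, 0, -0.6], 0], [[0, 0, 0], [0, 0, -0.7], 0], [[0, 0, 0], [0, 0, -0.7], 0]]}}

```text
time_s: 14.05
eef_pos: [587.1, -214.3, 144.1]
ee_rot: [[0.775, -0.179, 0.606], [-0.141, -0.984, -0.11], [0.616, -0.0, -0.788]]
wrist_force: [0.2, -0.2, -4.4]
gripper_width: 0.08
grasp_force: 98.0
```

Call:
{"op": "servo_tool", "data": {"plan": [[[0, 0, 0], [0, 0, -0.05], 0], [[0, 0, 0], [0, 0, -0.1], 0], [[0, 0, 0], [0, 0, -0.15], 0], [[0, 0, 0], [0, 0, -0.2], 0], [[0, 0, 0], [0, 0, -0.2], 0], [[0, 0, 0], [0, 0, -0.2], 0]]}}

```text
time_s: 14.65
eef_pos: [587.2, -214.3, 142.3]
ee_rot: [[0.775, -0.179, 0.606], [-0.141, -0.984, -0.11], [0.616, -0.0, -0.788]]
wrist_force: [-0.1, -0.2, -4.7]
gripper_width: 0.08
grasp_force: 98.1
```

Call:
{"op": "servo_tool", "data": {"plan": [[[0, 0, 0], [0, 0, -0.05], 0], [[0, 0, 0], [0, 0, -0.1], 0], [[0, 0, 0], [0, 0, -0.15], 0], [[0, 0, 0], [0, 0, -0.15], 0], [[0, 0, 0], [0, 0, -0.15], 0]]}}

```text
time_s: 15.15
eef_pos: [587.5, -214.4, 141.6]
ee_rot: [[0.774, -0.179, 0.607], [-0.141, -0.984, -0.111], [0.617, 0.0, -0.787]]
wrist_force: [-4.5, 3.5, 4.3]
gripper_width: 0.075
grasp_force: 99.6
```

Contact at underside ≈78 mm, so it's on the lugs. I'll release.

Call:
{"op": "servo_tool", "data": {"newtons": 20, "plan": [[[0, 0, 0], [0, 0, 0], 0], [[0, 0, 0], [0, 0, 0], 0], [[0, 0, 0], [0, 0, 0], 1.5], [[0, 0, 0], [0, 0, 0], 2.5], [[0, 0, 0], [0, 0, 0], 4], [[0, 0, 0], [0, 0, 0], 4], [[0, 0, 0], [0, 0, 0], 4], [[0, 0, 0], [0, 0, 0], 4]]}}

```text
time_s: 15.95
eef_pos: [587.2, -214.4, 140.8]
ee_rot: [[0.775, -0.179, 0.606], [-0.141, -0.984, -0.11], [0.616, -0.0, -0.788]]
wrist_force: [-0.2, 1.1, -0.3]
gripper_width: 0.466
grasp_force: 0.0
```

```bash
python3 -c "
from edge import *
print(sensors.state()['wrist_force'])
run(0,168)
held(g=GR[:2],zr=168)"
```

```text
[-0.23932062  1.09334566 -0.25086951]
scene blue 943 right [np.float64(-61.8), np.float64(-62.5), np.float64(-62.6), np.float64(-62.8), np.float64(-58.2)] left [None, np.float64(59.6), np.float64(59.3), np.float64(59.7), np.float64(59.1)] near [np.float64(-84.6), None, None, None] far [np.float64(93.4), np.float64(93.3), np.float64(93.6), np.float64(93.7)]
scene grey 265 right [None, np.float64(-48.9), np.float64(-47.3), np.float64(-47.0), None] left [None, np.float64(45.2), np.float64(45.9), np.float64(46.3), np.float64(53.5)] near [None, np.float64(-78.9), np.float64(-78.9), None] far [None, None, None, np.float64(85.8)]
top blue 420 right [np.float64(-59.5), np.float64(-60.7), np.float64(-60.0), np.float64(-60.0), np.float64(-59.9)] left [None, np.float64(59.3), np.float64(59.8), np.float64(60.7), np.float64(61.5)] near [np.float64(-94.5), np.float64(-95.0), None, None] far [np.float64(90.5), np.float64(88.6), np.float64(90.2), np.float64(89.6)]
top grey 285 right [np.float64(-62.0), np.float64(-49.8), np.float64(-49.4), np.float64(-48.6), np.float64(-49.1)] left [None, None, np.float64(62.7), np.float64(62.1), np.float64(62.7)] near [np.float64(-94.8), None, None, None] far [np.float64(79.4), None, None, np.float64(93.2)]
scene 915 c [ 595.6 -275.5] [123.1 179.9] 79.43 slope deg [0.03 0.05] z 168.3 yellow [ 510.4 -294.7  158.9]
top 393 c [ 589.7 -272.7] [122.3 186.1] 79.88 slope deg [0.08 0.1 ] z 168.6 yellow [ 501.8 -302.3  163.9]
```

The crate is seated level (rim at 168.4 mm, slopes ≤0.1°). I'll back out along the tool axis.

Call:
{"op": "servo_tool", "data": {"plan": [[[0, 0, 0], [-0.3, 0.05, 0.4], 4], [[0, 0, 0], [-0.9, 0.16, 1.2], 4], [[0, 0, 0], [-1.8, 0.3, 2.4], 4], [[0, 0, 0], [-3, 0.5, 3.9], 4], [[0, 0, 0], [-4.2, 0.8, 5.5], 4], [[0, 0, 0], [-6, 1.1, 7], 4], [[0, 0, 0], [-8.5, 1.5, 8], 4], [[0, 0, 0], [-11, 2, 8], 4], [[0, 0, 0], [-14, 2.5, 8], 4], [[0, 0, 0], [-17, 3, 8], 4], [[0, 0, 0], [-17, 5, 8], 4], [[0, 0, 0], [-17, 8, 8], 4], [[0, 0, 0], [-17, 11, 8], 4], [[0, 0, 0], [-17, 13, 8], 4], [[0, 0, 0], [-17, 13, 8], 4], [[0, 0, 0], [-17, 13, 8], 4]]}}

```text
time_s: 17.75
eef_pos: [417.1, -83.9, 221.4]
ee_rot: [[0.775, -0.177, 0.607], [-0.139, -0.984, -0.11], [0.617, 0.001, -0.787]]
wrist_force: [-0.2, -0.4, 0.7]
gripper_width: 0.472
grasp_force: 0.0
```

```bash
python3 -c "
from edge import *
s=sensors.state();print(s['wrist_force'],s['qd'].round(3))
run(0,168)
held(g=GR[:2],zr=168,save='f')
a=cv2.imread('pics/f_scene.png')[240:480,150:470];cv2.imwrite('pics/f.png',cv2.resize(a,None,fx=2.3,fy=2.3))"
```

```text
[-0.16924228 -0.43162333  0.68843071] [-0.032  0.017 -0.005  0.005 -0.002 -0.01 ]
scene blue 1110 right [np.float64(-62.4), np.float64(-62.6), np.float64(-62.7), np.float64(-62.7), np.float64(-58.2)] left [np.float64(59.5), np.float64(59.6), np.float64(59.2), np.float64(59.8), np.float64(59.2)] near [np.float64(-84.7), np.float64(-86.3), np.float64(-87.3), np.float64(-88.6)] far [np.float64(93.5), np.float64(93.3), np.float64(93.6), np.float64(93.7)]
scene grey 287 right [None, np.float64(-49.1), np.float64(-47.3), np.float64(-46.9), None] left [None, np.float64(45.1), np.float64(46.2), np.float64(46.4), np.float64(53.0)] near [None, np.float64(-78.8), np.float64(-78.6), None] far [None, None, None, np.float64(85.6)]
top blue 598 right [np.float64(-59.6), np.float64(-60.5), np.float64(-59.5), np.float64(-60.3), np.float64(-59.8)] left [np.float64(61.4), np.float64(61.2), np.float64(59.6), np.float64(60.7), np.float64(61.4)] near [np.float64(-94.9), np.float64(-94.8), np.float64(-94.6), np.float64(-94.3)] far [np.float64(89.8), np.float64(88.5), np.float64(90.1), np.float64(89.2)]
top grey 674 right [np.float64(-61.6), np.float64(-49.2), np.float64(-49.3), np.float64(-49.0), np.float64(-49.8)] left [np.float64(62.4), np.float64(62.4), np.float64(62.6), np.float64(62.1), np.float64(61.7)] near [np.float64(-95.8), np.float64(-95.3), np.float64(-95.3), np.float64(-94.5)] far [np.float64(80.5), None, None, np.float64(93.0)]
scene 1045 c [ 594.2 -275.6] [123. 183.] 79.78 slope deg [ 0.07 -0.15] z 168.3 yellow [ 518.3 -242.8  162.7]
top 563 c [ 589.6 -272.6] [121.6 185. ] 79.81 slope deg [-0.03  0.05] z 168.7 yellow [ 505.2 -267.8  166.2]
```

View pics/f.png

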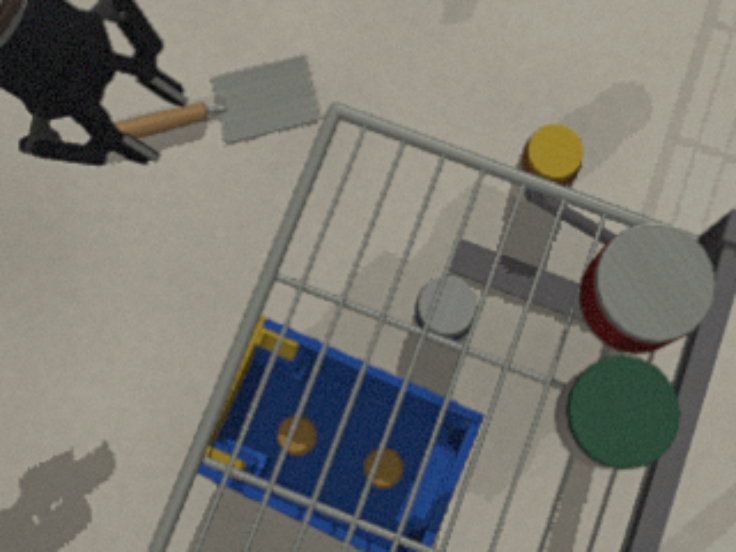

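The stack is level with its rim at 168 mm. The yellow end is toward the robot at (240,390) and the fittings are at (297,436) and (383,467). The tin, jar and scraper are unmoved and the hand is clear, so I'll hand it in.

```bash
python3 -c "
from station import sign_off
print(sign_off())"
```

```text
the job is handed in; nothing more can be done
None
```

I turned the blue crate end for end and stacked it on the grey crate: it sits level and fully down on the lugs (rim at 168 mm), the fittings are still inside, the gripper is clear, and the job was handed in at about 18 s, though the sign-off gave no verdict.

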